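# Open the vent cap of the round oil pot

## Robot

A 6-joint arm with a two-finger parallel gripper is mounted at the origin on the work surface. World frame = base frame: x ahead of the robot, y to its left, z up, the work surface at z = 0. Lengths are in m, angles in rad, forces in N, time in s.
With the tool pointing down it reaches from about 0.3 to 0.775 m from the base axis. Payload 14.6 kg.
Tool frame: the origin (TCP) lies on the centre line of the jaws, within the pads' length; the fingertips stand 8 mm ahead of it and the grasp point (between the pads) lies 11 mm behind it; x points along the fingers, z is the direction in which the jaws open and shut, and the axes are right-handed (so a half turn about x gives the same grasp; the last joint's range is limited). The gripper opens to 94 mm and grips with 3 to 60 N. Pads are 16 mm wide; open, the fingers measure 119 mm over their backs; the gripper's body (75 mm by 177 mm) begins 78 mm behind the grasp point.
Start: joints at [1.221, 0.3, 1.521, -0, 1.321, -0.067], TCP at [0.153, 0.528, 0.193] pointing down, gripper open.
Joint ranges: [-3.03, 3.03], [-0.79, 2.21], [0.23, 2.52], [-1.04, 4.18], [0, 3.07], [-2.55, 2.55]. Speed limits (rad/s): [2.22, 2.22, 2.57, 3.14, 3.14, 3.14].

## Interface

Orientations are given as a unit quaternion [x, y, z, w].
In Python, from cell import telemetry, viewer, robot gives the robot as it stands. The module is installed in compiled form; this text tells all that it offers.
- The arm moves only by the tool play_rows, never from a script. Its argument "motion" is a list of rows, each a list of 6 numbers: the shift along the world's x, y, z in m, then the turn, a rotation vector about the world's x, y, z in rad. In form: [[dx, dy, dz, ax, ay, az], ...]. A call has 1 to 5 rows; each row is the pose to reach, as a shift and turn from the pose measured when the call began; what a row does not reach only later rows make up. A row lasts 1/8 s, in which the tool goes at most 62.5 mm and 10.7 degrees, less where a joint would pass 70% of its speed; a pose out of reach is approached as far as the arm can. A call with a gripper value outside its range is refused whole. "gripper" is the finger opening in m, from 0 to 0.094, set as the call begins (left out, the last holds). The fingers move at their own pace and stop on an object; "newtons" is the grip in N (left out, the last holds). Time passes only in rows, so rows that repeat a pose let the fingers close. It gives the time, the measured TCP pose, the force and the opening at its end, in the units of the state.
- telemetry.sense(): the state, without advancing time (a new reading comes with each control period).
- viewer.get_image(name): name is "scene" or "top"; returns a dict with "frame" (384x512x3 uint8, red, green, blue), "camera_matrix" (3x3 intrinsics, pixels), "eye" and "rotation" of the camera in the world. Camera axes: x right, y down, z forward; pixel columns grow to the right and rows downward; lengths in m; the calibration is good to about 2 mm. A picture is of the moment at which its call begins. There is no depth.
- robot.close_job(): hands the job in, once; it reports no verdict.
The state is a dict: "time_s": time; "q": joint angles; "qvel": joint speeds; "joint_torque": joint torques, N m; "position": TCP position; "orientation": TCP orientation; "ft_force": force on the tool from outside, world axes, zero at the start; "ft_torque": the same for the moment, N m; "width": finger opening in m.
Only numpy, scipy, OpenCV 4.12 (cv2) and the standard library are available. Lean on these libraries where they do the work, as an engineer would, in place of code of your own. Each camera call takes 0.05 s, during which the arm holds its last target.

## Task

Open the round oil pot beside the tool presetter for filling: first flip its hinged metal tab all the way over to the back, then unscrew the black winged cap beneath it, anticlockwise seen from above, a little under a quarter turn to its stop. The cap is captive and stays on the pot. Leave the square pot's tab shut.

Things in the scene. Friction and masses are not known exactly. Their poses are not given: they have to be found in the camera images.
- round_pot: Grey round can, 98 mm across, 70 mm high, on a 128 mm square plate bolted to the table. Origin: on the table, on the cap's axis. Its -x is the tongue's side (amber sight glass there), z up. Hinge post on the other side: steel, 26 mm wide in y, 122 mm high, x = 36 to 48 mm; pin along y at x = 42, z = 121 mm. Its neighbour, the square pot, has the same tab and cap on a 96 mm square can.
- round_pot_tab (a joint): Hinge of the flip-top tab on the round pot, rad. 0: shut, level over the cap; grows as the tongue is lifted; 2.9: flipped over to its stop on the far side of the hinge, nearly level. Light hinge, no spring: let go below about 1.6 it falls shut, beyond that it falls open to the stop by itself in about 2 s.
- round_pot_tab_grip (a point): Centre of the grip part of the tab's tongue, 121 mm up when shut, 14 mm from its end. Tab: bare metal disc 60 mm across, 6 mm thick, over the cap; tongue 22 mm wide, 8 mm thick, reaching 42 mm past the disc. Tab axes: y along the hinge, +x to the pin (100 mm away), z up when shut. Pinched across y, it turns between the fingers as it swings up in an arc about the pin. Free space below it.
- round_pot_cap (a joint): Turn of the cap under that tab, rad. Starts screwed shut (0 to 0.2), grows anticlockwise seen from above, stop at 1.45 (open). About 0.05 N m of friction; stays where it is left. It does not rise as it turns and does not come off.
- round_pot_cap_grip (a point): Grip point of the cap, on its vertical axis, 103 mm above the table, 12 mm below the top of its wing. The black wing is an upright bar 44 mm long, 12 mm thick, 35 mm high, on a 40 mm round flange whose top is 23 mm below this point. Axes turn with the cap: x along the wing, y across it (grip across y), z up. While shut, the tab's disc covers it 4 mm above the wing.
- square_pot_tab (a joint): Hinge of the same kind of tab on the square pot, rad. 0: shut. To be left shut.

How it is judged:
By the outcome, as a careful person would: the job done as asked, in the order asked, and still so for the second after the job is handed in, with the robot touching nothing.
It also fails if it takes over 50 s, if anything falls off the work surface, if the arm or the gripper's body presses on something with over 40 N, if the wrist force passes 120 N, or if a joint passes its speed limit or range.

## Working session

There is one attempt and no reset: what is moved stays moved. The work goes in short steps, Python scripts to look and compute and a tool call to move; the robot and the scene stay as the last step left them, time stands still between calls to the robot, and variables do not carry over. Pictures are saved under pics/ and viewed, and the job is handed in when it is done.

Besides the shell and the picture viewer there is one more tool, called after "Emit:" as name(argument=value, ...) on one line, values as JSON. play_rows: Moves the arm, as the interface text tells. Its arguments: {"type":"object","properties":{"motion":{"type":"array","items":{"type":"array","items":{"type":"number"}}},"gripper":{"type":"number"},"newtons":{"type":"number"}},"required":["motion"]}

```bash
mkdir -p pics
python3 - <<'E'
from cell import telemetry, viewer
import cv2,pickle
s=telemetry.sense();print({k:(v if not hasattr(v,'round') else v) for k,v in s.items()})
for n in("scene","top"):
    d=viewer.get_image(n);pickle.dump(dict(d),open(f'{n}0.pkl','wb'))
    cv2.imwrite(f'pics/{n}0.png',d['frame'][:,:,::-1]);print(n,d['camera_matrix'],d['eye'],d['rotation'])
E
```

```text
{'time_s': 0.0, 'q': array([ 1.22139902e+00,  3.00459315e-01,  1.52159318e+00,  1.17221805e-05,
        1.32071730e+00, -6.66084794e-02]), 'qvel': array([-0.00019777,  0.00235927,  0.00148392, -0.00172104,  0.00105345,
        0.00160309]), 'joint_torque': array([-1.01110843e-03, -5.31799793e+01, -3.52731085e+01,  7.06894859e-02,
        2.43659673e-02, -1.68386773e-04]), 'position': array([0.15337492, 0.5278832 , 0.19268769]), 'orientation': array([-0.42477126,  0.56582352,  0.42432365,  0.56512172]), 'ft_force': array([-0.20375478,  0.39082459, -0.457314  ]), 'ft_torque': array([-0.01077092,  0.07980281, -0.00127104]), 'width': 0.09389926759373764}
scene [[455.30956073   0.         253.98356106]
 [  0.         455.30956073 193.69446193]
 [  0.           0.           1.        ]] [ 1.01160912 -0.1219745   0.79405072] [ 0.75301678  0.59391531 -0.17235809 -0.22477328]
top [[467.361883     0.         257.81019546]
 [  0.         467.361883   188.63477679]
 [  0.           0.           1.        ]] [ 0.51233223 -0.00525738  0.89199133] [-0.70238785  0.71120961 -0.01454924  0.02491034]
```

View pics/scene0.png

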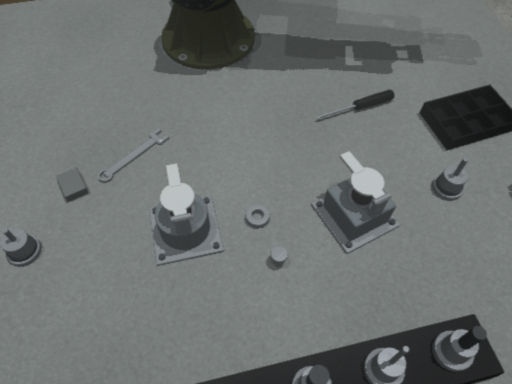

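View pics/top0.png

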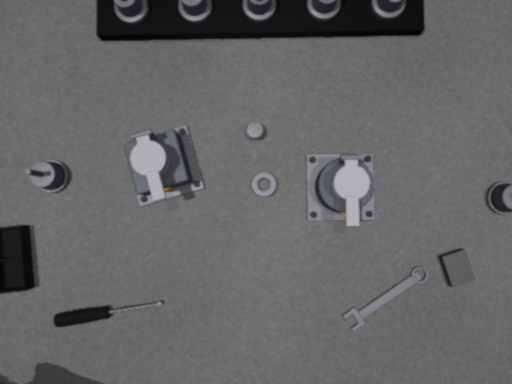

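The round pot is at about (350,185) in top and (182,220) in scene; its tongue points towards the robot. Next I measure it.

```bash
cat > h.py <<'E'
import numpy as np,cv2,pickle
from scipy.spatial.transform import Rotation as R
def cam(d):
    r=np.asarray(d['rotation']);M=R.from_quat(r).as_matrix() if r.size==4 else r
    return np.asarray(d['camera_matrix']),np.asarray(d['eye']),M
def ray(d,uv,z):
    K,e,M=cam(d);v=M@np.linalg.solve(K,[uv[0],uv[1],1.]);return e+v*(z-e[2])/v[2]
def proj(d,p):
    K,e,M=cam(d);c=K@(M.T@(np.asarray(p)-e));return c[:2]/c[2]
E
python3 - <<'E'
from h import *
for n,box in(("top",(300,145,385,235)),("scene",(140,155,230,270))):
    d=pickle.load(open(f'{n}0.pkl','rb'));g=cv2.cvtColor(d['frame'],cv2.COLOR_RGB2GRAY)
    x0,y0,x1,y1=box;c=g[y0:y1,x0:x1]
    m=(c>(175)).astype(np.uint8)
    k=cv2.getStructuringElement(cv2.MORPH_ELLIPSE,(19,19))
    disc=cv2.morphologyEx(m,cv2.MORPH_OPEN,k)
    cs,_=cv2.findContours(disc,0,1);cc=max(cs,key=cv2.contourArea);(a,b),ax,an=cv2.fitEllipse(cc)
    print(n,'disc',a+x0,b+y0,ax,ray(d,(a+x0,b+y0),.124))
    t=cv2.subtract(m,cv2.dilate(disc,np.ones((3,3))));cs,_=cv2.findContours(t,0,1)
    for q in cs:
        if cv2.contourArea(q)<20: continue
        r=cv2.minAreaRect(q);bx=cv2.boxPoints(r)+[x0,y0]
        print('tongue',r, [ray(d,p,.125)[:2].round(4) for p in bx])
    am=cv2.inRange(cv2.cvtColor(d['frame'][y0:y1,x0:x1],cv2.COLOR_RGB2HSV),(8,120,80),(30,255,255))
    print('amber',np.argwhere(am).mean(0)[::-1]+[x0,y0] if am.any() else None)
    cv2.imwrite(f'pics/{n}z.png',cv2.resize(d['frame'][y0:y1,x0:x1,::-1],None,fx=5,fy=5,interpolation=2))
E
```

```text
top disc 351.6985855102539 181.2083854675293 (28.79575538635254, 31.214540481567383) [ 0.56553889 -0.1486205   0.124     ]
tongue ((52.5, 65.5), (27.0, 9.0), 90.0) [array([ 0.5396, -0.1418]), array([ 0.5394, -0.1565]), array([ 0.4954, -0.1554]), array([ 0.4955, -0.1408])]
tongue ((51.0, 18.0), (4.0, 8.0), 90.0) [array([ 0.5989, -0.1415]), array([ 0.5987, -0.1546]), array([ 0.5921, -0.1545]), array([ 0.5923, -0.1414])]
amber [341.  212.5]
scene disc 176.6260223388672 197.27708053588867 (25.106075286865234, 31.935779571533203) [ 0.56752127 -0.14803838  0.124     ]
tongue ((32.878379821777344, 19.2702693939209), (19.892276763916016, 11.179131507873535), 80.53767395019531) [array([ 0.4953, -0.1573]), array([ 0.4957, -0.1372]), array([ 0.5401, -0.1378]), array([ 0.5395, -0.1574])]
amber None
```

View pics/topz.png

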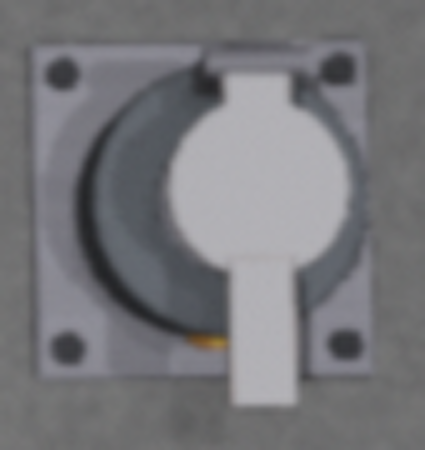

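View pics/scenez.png

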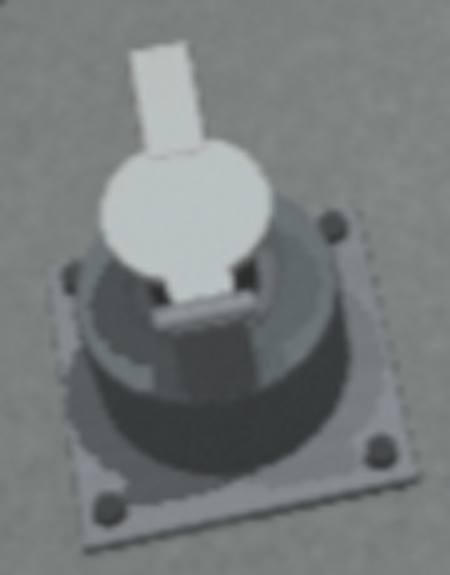

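Run:
```python
from h import *
from cell import telemetry
s=telemetry.sense();M=R.from_quat(s['orientation']).as_matrix();print(M.round(3))
print('z yaw',np.arctan2(M[1,2],M[0,2]),'q1-ish yaw',s['q'][0])
# plate corners yaw from top
d=pickle.load(open('top0.pkl','rb'))
P=[ray(d,(300+a/5,145+b/5),.008)[:2] for a,b in((63,73),(338,69),(345,345),(68,348))]
P=np.array(P);print(P,P.mean(0)); e=P[0]-P[3];print(np.arctan2(e[1],e[0]));e=P[1]-P[2];print(np.arctan2(e[1],e[0]))
```

```text
[[-0.    -0.96   0.279]
 [-0.001  0.279  0.96 ]
 [-1.     0.    -0.001]]
z yaw 1.2880126857865328 q1-ish yaw 1.221411171186822
[[ 0.61564787 -0.09724769]
 [ 0.61573148 -0.20130065]
 [ 0.51129189 -0.20130521]
 [ 0.51142057 -0.09719333]] [ 0.56352295 -0.14926172]
-0.0005215988900724754
4.3706850940192765e-05
```

Emit:
play_rows(motion=[[0.025,-0.05,0.02,0,0,0.04],[0.05,-0.1,0.04,0,0,0.08],[0.075,-0.15,0.05,0,0,0.12],[0.1,-0.2,0.05,0,0,0.2],[0.13,-0.25,0.05,0,0,0.28]], gripper=0.06)

```text
time_s: 0.72
position: [0.2837, 0.2763, 0.2428]
orientation: [0.5, -0.5, -0.5, -0.5]
ft_force: [0.9, -0.1, -0.4]
width: 0.0603
```

Emit:
play_rows(motion=[[0.025,-0.05,0,0,0,0],[0.05,-0.1,0,0,0,0],[0.075,-0.15,0,0,0,0],[0.1,-0.2,0,0,0,0],[0.13,-0.25,0,0,0,0]])

```text
time_s: 1.35
position: [0.4141, 0.0244, 0.2429]
orientation: [0.5, -0.5, -0.5, -0.5]
ft_force: [0.1, 1.0, -0.3]
width: 0.06
```

Emit:
play_rows(motion=[[0.03,-0.055,0,0,0,0],[0.06,-0.11,0,0,0,0],[0.085,-0.16,0,0,0,0],[0.094,-0.1725,-0.04,0,0,0],[0.094,-0.1725,-0.075,0,0,0]], gripper=0.06)

```text
time_s: 1.98
position: [0.508, -0.1491, 0.1659]
orientation: [-0.5, 0.501, 0.5, 0.5]
ft_force: [0.2, -0.8, -0.7]
width: 0.0599
```

```bash
cat > look.py <<'E'
import sys
from h import *
from cell import telemetry, viewer
t=sys.argv[1]
for n,(x0,y0,x1,y1) in (("scene",(110,110,260,280)),("top",(270,90,420,260))):
    d=viewer.get_image(n);pickle.dump(dict(d),open(f'{n}{t}.pkl','wb'))
    im=cv2.resize(d['frame'][y0:y1,x0:x1,::-1],None,fx=2.6,fy=2.6,interpolation=2)
    if n=='scene': a=im
cv2.imwrite(f'pics/l{t}.png',np.hstack([a,im]))
s=telemetry.sense();print(s['time_s'],s['position'].round(4),s['q'].round(3),s['ft_force'].round(1),s['width'])
E
python3 look.py 1
```

```text
2.075 [ 0.5064 -0.1477  0.1643] [-0.353  0.279  1.617 -0.     1.251 -1.923] [-0.3 -0.1 -0. ] 0.05998243187215846
```

View pics/l1.png

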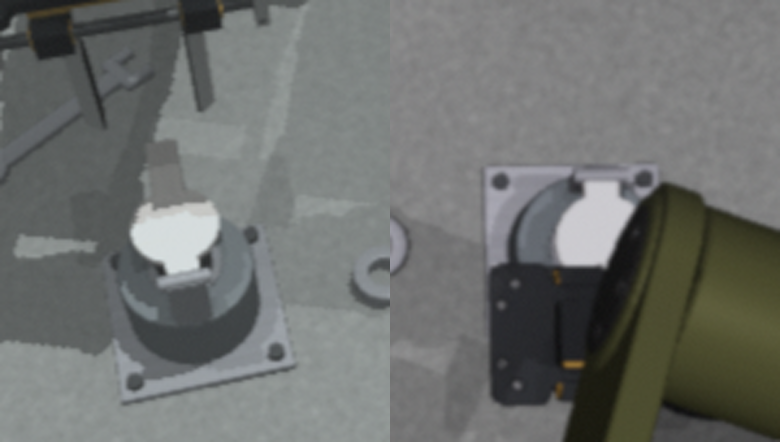

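The fingers straddle the tongue: tips at about (98,125) and (205,108) in the left crop, tongue at (163,165) lower. I'll descend and pinch lightly.

Emit:
play_rows(motion=[[0.001,-0.0005,-0.03,0,0,0],[0.001,-0.0005,-0.054,0,0,0],[0.001,-0.0005,-0.054,0,0,0]])

```text
time_s: 2.45
position: [0.5072, -0.1479, 0.1104]
orientation: [-0.498, 0.501, 0.502, 0.499]
ft_force: [0.4, -0.0, 0.2]
width: 0.0598
```

Emit:
play_rows(motion=[[0,0,0,0,0,0],[0,0,0,0,0,0],[0,0,0,0,0,0],[0,0,0,0,0,0]], gripper=0.0, newtons=10)

```text
time_s: 2.95
position: [0.5073, -0.148, 0.1108]
orientation: [-0.498, 0.501, 0.502, 0.499]
ft_force: [-0.2, -3.8, 0.4]
width: 0.0233
```

Emit:
play_rows(motion=[[0.002,0,0.02,0,0,0],[0.008,0,0.039,0,0,0],[0.0175,0,0.0565,0,0,0],[0.03,0,0.0715,0,0,0],[0.046,0,0.084,0,0,0]])

```text
time_s: 3.58
position: [0.5535, -0.1486, 0.1956]
orientation: [-0.498, 0.501, 0.502, 0.499]
ft_force: [1.8, -3.9, -4.2]
width: 0.0211
```

```bash
python3 look.py 2
```

```text
3.675 [ 0.5544 -0.1487  0.196 ] [-3.250e-01  3.540e-01  1.443e+00 -1.000e-03  1.349e+00 -1.896e+00] [-4.9 -4.   5. ] 0.021422524474912615
```

View pics/l2.png

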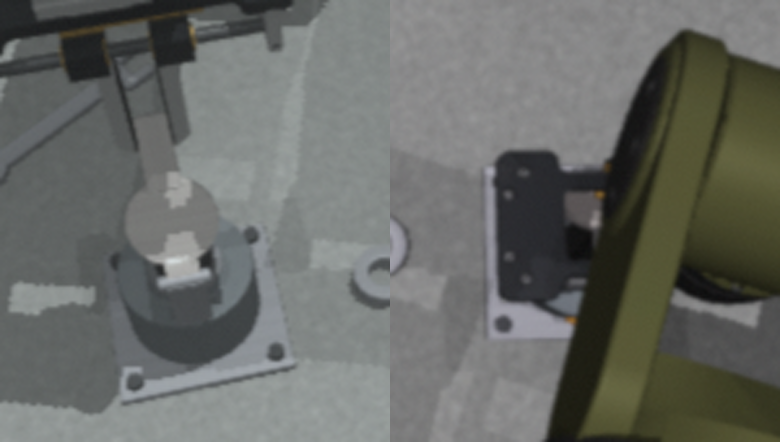

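The tab is lifted to about 1 rad, with the tongue still between the fingers. I'll continue over the top.

Emit:
play_rows(motion=[[0.017,0,0.008,0,0,0],[0.036,0,0.013,0,0,0],[0.056,0,0.0145,0,0,0],[0.0755,0,0.012,0,0,0],[0.09,0,0.008,0,0,0]])

```text
time_s: 4.3
position: [0.6456, -0.1488, 0.2054]
orientation: [-0.5, 0.5, 0.5, 0.499]
ft_force: [2.1, -0.4, 9.1]
width: 0.0196
```

```bash
python3 look.py 3
```

```text
4.4 [ 0.6456 -0.1487  0.2044] [-2.810e-01  5.530e-01  1.139e+00 -1.000e-03  1.452e+00 -1.852e+00] [ 2.8 -1.2  7.6] 0.020442711439131785
```

View pics/l3.png

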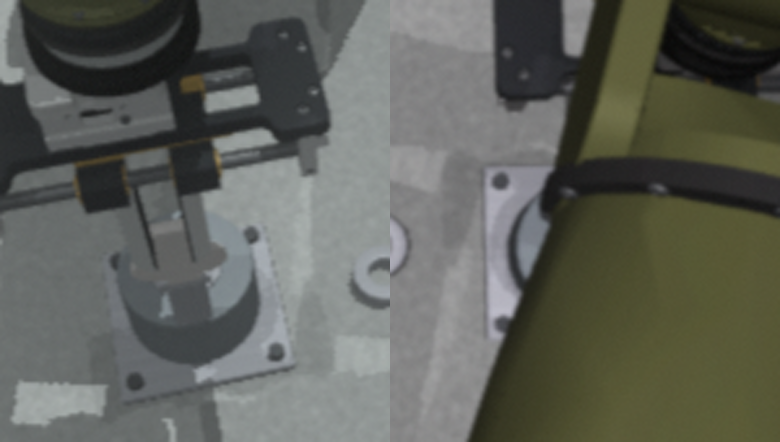

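Emit:
play_rows(motion=[[0,0,0,0,0,0],[0,0,0,0,0,0],[0,0,0.02,0,0,0],[-0.03,0,0.06,0,0,0],[-0.09,0,0.06,0,0,0]], gripper=0.06)

```text
time_s: 5.03
position: [0.5557, -0.1489, 0.2664]
orientation: [0.501, -0.5, -0.5, -0.5]
ft_force: [-0.4, -1.4, 0.3]
width: 0.0601
```

Emit:
play_rows(motion=[[-0.05,0,0.02,0,0,0],[-0.1,0,0.02,0,0,0],[-0.15,0,0.02,0,0,0],[-0.19,0.02,0.02,0,0,0],[-0.19,0.04,0.02,0,0,0]])

```text
time_s: 5.65
position: [0.3638, -0.1085, 0.2868]
orientation: [0.501, -0.5, -0.499, -0.5]
ft_force: [-0.1, 0.2, 0.3]
width: 0.0599
```

```bash
python3 look.py 4
```

```text
5.75 [ 0.3652 -0.1079  0.2867] [-3.830e-01 -1.550e-01  1.793e+00 -1.000e-03  1.501e+00 -1.956e+00] [ 0.7 -0.3 -0.3] 0.060076948813134926
```

View pics/l4.png

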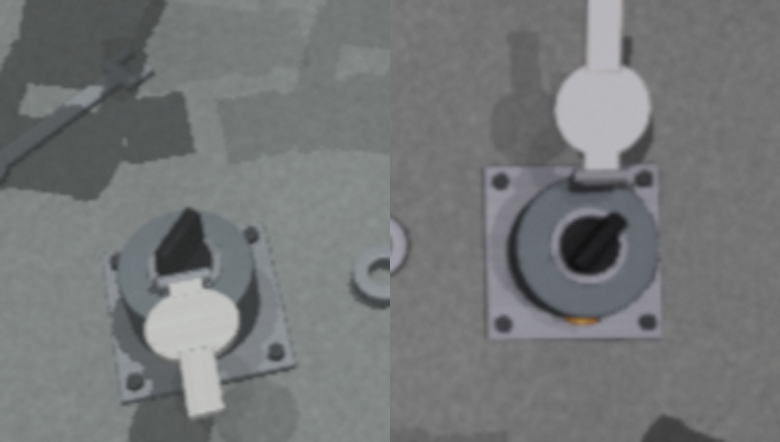

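The tab lies flipped over behind the post, and the wing shows in the top crop from about (575,262) to (622,218). I'll zoom in to get its yaw.

Run:
```python
from h import *
ims=[]
for n,(x0,y0,x1,y1) in (("top",(325,160,375,210)),("scene",(160,180,210,230))):
    d=pickle.load(open(f'{n}4.pkl','rb'));c=d['frame'][y0:y1,x0:x1]
    g=cv2.convertScaleAbs(c[:,:,::-1],alpha=3 if n=='top' else 3.0,beta=-20)
    ims.append(cv2.resize(g,None,fx=8,fy=8,interpolation=2))
cv2.imwrite('pics/wing.png',np.hstack(ims))
```

```text
(no output)
```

View pics/wing.png

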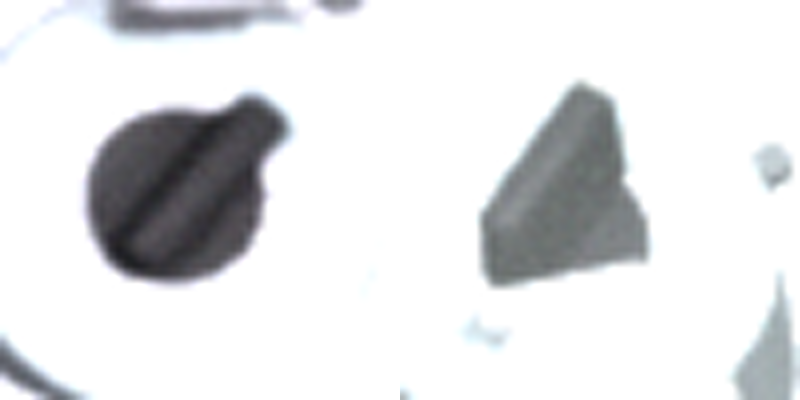

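Run:
```python
from h import *
for n,o,a,b in (("top",(325,160),(264,115),(146,249)),("scene",(160,180),(195,90),(97,224))):
    d=pickle.load(open(f'{n}4.pkl','rb'))
    A,B=[ray(d,(o[0]+p[0]/8-.5,o[1]+p[1]/8-.5),.115)[:2] for p in(a,b)]
    e=A-B;print(n,A,B,(A+B)/2,np.linalg.norm(e),np.degrees(np.arctan2(e[1],e[0])))
d=pickle.load(open('top4.pkl','rb'))
# flange circle
print(ray(d,(325+175/8-.5,160+195/8-.5),.08))
for p in [(.566+.158*1,-.1485,.14)]: print(proj(d,p))
```

```text
top [ 0.57825767 -0.16020264] [ 0.55068742 -0.13512321] [ 0.56447254 -0.14766292] 0.03727058104110093 -42.291388793358095
scene [ 0.55084286 -0.13383651] [ 0.58048498 -0.15990633] [ 0.56566392 -0.14687142] 0.03947518766790591 138.66884138092055
[ 0.56406788 -0.1475104   0.08      ]
[351.18133454  83.37217783]
```

The wing yaw is about -42° and the cap axis is near (0.5655,-0.148). To keep joint 6 in range through +1.45 rad, I bring the jaws to yaw -2.30 by turning clockwise 3.87 rad.

Emit:
play_rows(motion=[[0.02,0,0,0,0,-0.18],[0.04,0,0,0,0,-0.36],[0.06,0,0,0,0,-0.54],[0.08,0,0,0,0,-0.72],[0.1,0,0,0,0,-0.9]], gripper=0.04)

```text
time_s: 6.38
position: [0.4659, -0.1084, 0.2862]
orientation: [-0.232, 0.669, 0.231, 0.668]
ft_force: [-0.3, 0.1, 1.0]
width: 0.0398
```

Emit:
play_rows(motion=[[0,0,0,0,0,-0.18],[0,0,0,0,0,-0.36],[0,0,0,0,0,-0.54],[0,0,0,0,0,-0.72],[0,0,0,0,0,-0.9]])

```text
time_s: 7.0
position: [0.4661, -0.1089, 0.2857]
orientation: [0.084, 0.703, -0.085, 0.701]
ft_force: [0.6, -0.5, -0.3]
width: 0.0397
```

Emit:
play_rows(motion=[[0,0,0,0,0,-0.18],[0,0,0,0,0,-0.36],[0,0,0,0,0,-0.54],[0,0,0,0,0,-0.72],[0,0,0,0,0,-0.9]])

```text
time_s: 7.62
position: [0.4662, -0.1094, 0.2852]
orientation: [0.383, 0.596, -0.383, 0.593]
ft_force: [0.2, -0.2, -0.1]
width: 0.0397
```

Emit:
play_rows(motion=[[0,0,0,0,0,-0.18],[0,0,0,0,0,-0.36],[0,0,0,0,0,-0.54],[0,0,0,0,0,-0.72],[0,0,0,0,0,-0.9]])

```text
time_s: 8.25
position: [0.4663, -0.1099, 0.2847]
orientation: [0.605, 0.369, -0.604, 0.365]
ft_force: [0.8, 0.1, -0.6]
width: 0.0399
```

```bash
cat > st.py <<'E'
from h import *
from cell import telemetry
s=telemetry.sense();M=R.from_quat(s['orientation']).as_matrix()
print(s['time_s'],s['position'].round(4),'psi',np.arctan2(M[1,2],M[0,2]).round(3),'tilt',M[:,0].round(3),'q',s['q'].round(3),s['ft_force'].round(1),s['ft_torque'].round(2),s['width'])
E
python3 st.py
```

```text
8.25 [ 0.4663 -0.1099  0.2847] psi -2.05 tilt [-0.001  0.004 -1.   ] q [-0.31   0.084  1.567  0.004  1.493  1.739] [ 0.8  0.1 -0.6] [-0.01  0.13  0.03] 0.039905464325702474
```

Emit:
play_rows(motion=[[0.05,-0.02,0,0,0,-0.13],[0.099,-0.038,-0.03,0,0,-0.25],[0.099,-0.038,-0.09,0,0,-0.25],[0.099,-0.038,-0.13,0,0,-0.25],[0.099,-0.038,-0.13,0,0,-0.25]])

```text
time_s: 8.88
position: [0.564, -0.148, 0.1516]
orientation: [-0.645, -0.292, 0.646, -0.286]
ft_force: [-0.0, -0.2, 1.0]
width: 0.0397
```

```bash
python3 st.py; python3 look.py 5
```

```text
8.875 [ 0.564  -0.148   0.1516] psi -2.3 tilt [-0.006  0.006 -1.   ] q [-0.322  0.413  1.467  0.005  1.269  1.977] [-0.  -0.2  1. ] [ 0.03  0.16 -0.02] 0.03971604470171363
8.975 [ 0.5659 -0.1484  0.1561] [-0.321  0.408  1.463  0.005  1.27   1.978] [-0.1 -0.6  0.8] 0.04024232708664698
```

View pics/l5.png

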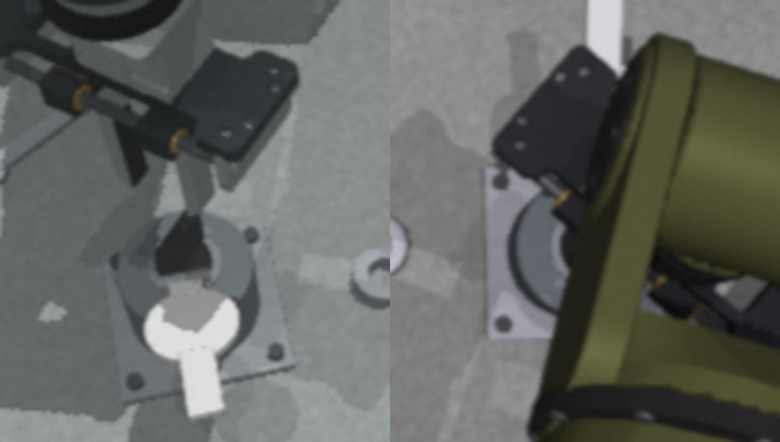

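Emit:
play_rows(motion=[[0,0,-0.03,0,0,0],[0,0,-0.05,0,0,0],[0,0,-0.061,0,0,0],[0,0,-0.062,0,0,0]])

```text
time_s: 9.48
position: [0.5663, -0.1487, 0.095]
orientation: [0.647, 0.29, -0.644, 0.288]
ft_force: [-0.6, 0.2, 0.4]
width: 0.0398
```

Emit:
play_rows(motion=[[0,0,0,0,0,0],[0,0,0,0,0,0],[0,0,0,0,0,0],[0,0,0,0,0,0]], gripper=0.0, newtons=25)

```text
time_s: 9.98
position: [0.5656, -0.1499, 0.0956]
orientation: [0.646, 0.289, -0.645, 0.288]
ft_force: [-9.3, -7.8, 6.4]
width: 0.0114
```

```bash
python3 st.py
```

```text
9.975 [ 0.5656 -0.1499  0.0956] psi -2.3 tilt [ 0.001  0.002 -1.   ] q [-0.323  0.471  1.522  0.002  1.148  1.977] [-9.3 -7.8  6.4] [-1.43  1.84  0.11] 0.011443103264413432
```

Emit:
play_rows(motion=[[-0.0005,-0.0005,0,0,0,0.1],[-0.0005,-0.0005,0,0,0,0.25],[-0.0005,-0.0005,0,0,0,0.4],[-0.0005,-0.0005,0,0,0,0.55],[-0.0005,-0.0005,0,0,0,0.7]])

```text
time_s: 10.6
position: [0.5656, -0.1492, 0.0957]
orientation: [0.507, 0.495, -0.505, 0.493]
ft_force: [3.0, 8.5, -1.1]
width: 0.0116
```

```bash
python3 st.py
```

```text
10.6 [ 0.5656 -0.1492  0.0957] psi -1.595 tilt [ 0.001  0.004 -1.   ] q [-0.322  0.471  1.522  0.004  1.149  1.271] [ 3.   8.5 -1.1] [ 1.75 -0.56 -0.13] 0.01163546620608212
```

Emit:
play_rows(motion=[[0,0.0005,0,0,0,0.13],[0,0.0005,0,0,0,0.26],[0,0.0005,0,0,0,0.39],[0,0.0005,0,0,0,0.5]])

```text
time_s: 11.1
position: [0.5655, -0.1481, 0.0957]
orientation: [0.368, 0.606, -0.366, 0.603]
ft_force: [-0.4, 3.3, 0.3]
width: 0.0115
```

```bash
python3 st.py
```

```text
11.1 [ 0.5655 -0.1481  0.0957] psi -1.091 tilt [-0.002  0.005 -1.   ] q [-0.321  0.472  1.521  0.004  1.152  0.769] [-0.4  3.3  0.3] [0.82 0.31 0.02] 0.011536587449598918
```

Emit:
play_rows(motion=[[0,0,0,0,0,0.04],[0,0,0,0,0,0.08]])

```text
time_s: 11.35
position: [0.5654, -0.1479, 0.0957]
orientation: [0.343, 0.62, -0.341, 0.617]
ft_force: [-1.6, 1.6, -0.3]
width: 0.0117
```

```bash
python3 st.py
```

```text
11.35 [ 0.5654 -0.1479  0.0957] psi -1.01 tilt [-0.003  0.005 -1.   ] q [-0.32   0.472  1.521  0.004  1.153  0.688] [-1.6  1.6 -0.3] [ 0.3   0.23 -0.04] 0.01174066210756773
```

Emit:
play_rows(motion=[[0,0,0,0,0,0.04],[0,0,0,0,0,0.07]])

```text
time_s: 11.6
position: [0.5653, -0.1478, 0.0957]
orientation: [0.321, 0.632, -0.319, 0.629]
ft_force: [-0.4, 0.4, -0.2]
width: 0.0115
```

```bash
python3 st.py
```

```text
11.6 [ 0.5653 -0.1478  0.0957] psi -0.939 tilt [-0.003  0.005 -1.   ] q [-0.32   0.472  1.521  0.004  1.154  0.617] [-0.4  0.4 -0.2] [ 0.2   0.26 -0.08] 0.011516106181414215
```

Emit:
play_rows(motion=[[0,0,0,0,0,0.03],[0,0,0,0,0,0.06]])

```text
time_s: 11.85
position: [0.5652, -0.1477, 0.0957]
orientation: [0.301, 0.642, -0.299, 0.638]
ft_force: [-0.8, 1.0, -0.6]
width: 0.0117
```

```bash
python3 st.py
```

```text
11.85 [ 0.5652 -0.1477  0.0957] psi -0.877 tilt [-0.004  0.005 -1.   ] q [-0.32   0.472  1.521  0.004  1.154  0.555] [-0.8  1.  -0.6] [ 0.26  0.31 -0.07] 0.01172131325435572
```

Emit:
play_rows(motion=[[0,0,0,0,0,0.03],[0,0,0,0,0,0.05]])

```text
time_s: 12.1
position: [0.5652, -0.1476, 0.0956]
orientation: [0.285, 0.65, -0.283, 0.646]
ft_force: [-1.8, 2.4, -0.3]
width: 0.012
```

```bash
python3 st.py
```

```text
12.1 [ 0.5652 -0.1476  0.0956] psi -0.825 tilt [-0.004  0.005 -1.   ] q [-0.32   0.472  1.52   0.004  1.154  0.504] [-1.8  2.4 -0.3] [ 0.29  0.46 -0.14] 0.011984423168464495
```

Emit:
play_rows(motion=[[0,0,0,0,0,0.03],[0,0,0,0,0,0.05]])

```text
time_s: 12.35
position: [0.5652, -0.1477, 0.0956]
orientation: [0.268, 0.657, -0.266, 0.653]
ft_force: [-1.5, 1.5, 0.2]
width: 0.0116
```

```bash
python3 st.py
```

```text
12.35 [ 0.5652 -0.1477  0.0956] psi -0.774 tilt [-0.004  0.005 -1.   ] q [-0.32   0.472  1.52   0.003  1.155  0.453] [-1.5  1.5  0.2] [ 0.17  0.35 -0.39] 0.011597758298184099
```

The torque has risen to -0.39 N m, against about -0.07 while turning freely, so the cap is at its stop. Release, rise straight up and check.

Emit:
play_rows(motion=[[0,0,0,0,0,0],[0,0,0,0,0,0],[0,0,0,0,0,0]], gripper=0.036)

```text
time_s: 12.72
position: [0.5652, -0.1477, 0.0957]
orientation: [0.268, 0.657, -0.266, 0.653]
ft_force: [-0.4, 0.3, 0.1]
width: 0.0353
```

Emit:
play_rows(motion=[[0,0,0.03,0,0,0],[0,0,0.08,0,0,0],[0,0,0.13,0,0,0],[-0.05,0,0.16,0,0,0],[-0.1,0,0.18,0,0,0]])

```text
time_s: 13.35
position: [0.4642, -0.1477, 0.2769]
orientation: [0.268, 0.656, -0.266, 0.653]
ft_force: [0.3, -0.1, 0.7]
width: 0.0357
```

Emit:
play_rows(motion=[[-0.04,0,0,0,0,0],[-0.08,0.01,0,0,0,0],[-0.1,0.04,0,0,0,0],[-0.1,0.04,0,0,0,0]])

```text
time_s: 13.85
position: [0.3635, -0.1069, 0.2776]
orientation: [0.267, 0.656, -0.266, 0.654]
ft_force: [-0.1, -0.6, 0.2]
width: 0.036
```

```bash
python3 look.py 6
python3 - <<'E'
from h import *
d=pickle.load(open('top6.pkl','rb'));s=pickle.load(open('scene6.pkl','rb'))
a=cv2.convertScaleAbs(cv2.resize(d['frame'][160:210,325:375,::-1],None,fx=8,fy=8,interpolation=2),alpha=3,beta=-20)
b=cv2.resize(s['frame'][130:255,300:425,::-1],(400,400))
cv2.imwrite('pics/w6.png',np.hstack([a,b]))
E
```

```text
13.95 [ 0.3645 -0.1079  0.2772] [-0.386 -0.149  1.809  0.002  1.485  0.387] [0.7 0.5 0.8] 0.03605258366898419
```

View pics/l6.png

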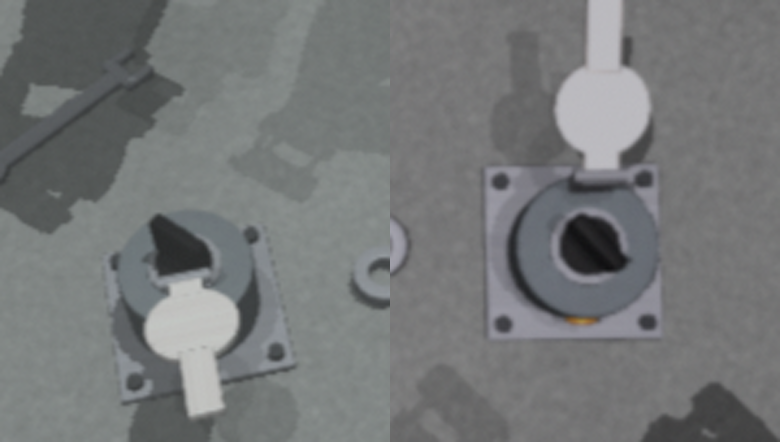

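View pics/w6.png

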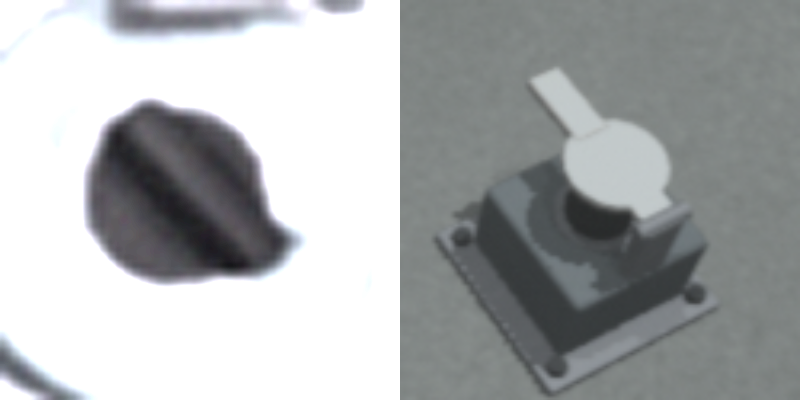

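The wing now runs from (142,120) to (270,250) in the zoom, a yaw of about +45°, so it turned roughly 85° to its stop. The round tab is still flipped back and the square pot's tab is shut.

```bash
python3 -c "
from cell import robot
print(robot.close_job())"
```

```text
the job is handed in; nothing more can be done
None
```

The round pot is open for filling and the job is handed in, at about 14 s of the 50 s allowed; no verdict was reported.

- **Tab:** I pinched the tongue, swung it over to about 1.95 rad and let go. It fell open by itself, and the last pictures show it lying behind the hinge post.
- **Cap:** I then gripped the wing and turned it anticlockwise until it stopped. The wrist moment rose from about 0.07 to 0.39 N m there, so I take that as the stop.
- **Last checks:** The square pot's tab is still shut. The arm is clear of everything and the force reading is near zero.
- **Small disagreement:** The pictures put the wing's turn at about 1.5 rad and the gripper turned 1.53 rad, both slightly over the nominal 1.45. I put this down to reading error in the pictures and the jaws slipping or flexing against the stop.

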